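# Drop the rack's latch bar across the screw jar's bay

### The arm

A 7-joint arm with a two-finger parallel gripper is mounted at the origin on a cart in front of the work surface, level with it; the furniture and walls round the work are solid. World frame = base frame: x ahead of the robot, y to its left, z up, the work surface at z = 0. Lengths are in mm, angles in rad, forces in N, time in s.
With the tool pointing down it reaches from about 350 to 900 mm from the base axis. Payload 7.2 kg.
Tool frame: the origin (TCP) lies at the very end of the fingers, on their centre line; the grasp point (between the pads) lies 19 mm behind it; y points along the fingers, x is the direction in which the jaws open and shut, and the axes are right-handed (so a half turn about y gives the same grasp; the last joint's range is limited). The gripper opens to 85 mm and grips with 20 to 120 N. Pads are 22 mm wide; open, the fingers measure 114 mm over their backs; the gripper's body (76 mm by 85 mm) begins 54 mm behind the grasp point. The pads swing forward as they close: fully open they stand 13 mm farther back than shut.
Start: joints at [-1.21, 0.411, -0.013, 1.596, 0.006, 1.134, -0.082], TCP at [259.872, 568.415, 231.297] pointing down, gripper open.
Joint ranges: [-2.95, 2.95], [-0.29, 1.99], [-1.47, 1.44], [0.14, 2.54], [-1.03, 4.17], [0.13, 1.85], [-2.86, 2.86]. Speed limits (rad/s): [2.39, 2.39, 3.01, 3.01, 3.14, 3.14, 3.14].

### API

Orientations are given as [roll, pitch, yaw] about the fixed x, y, z axes, in that order (R = Rz(yaw) Ry(pitch) Rx(roll)).
In Python, from cell import state, camera, camera_model, sign_off gives the robot as it stands.
- The arm moves only by the shell command python3 -m creep 'ROWS' [OPENING] [FORCE]. ROWS is JSON, a list that holds one entry, the list of rows, each a list of 4 numbers: the shift along the world's x, y, z in cm, then the turn about the world's z in degrees. A call has 1 to 12 rows; each row is the pose to reach, as a shift and turn from the pose measured when the call began; what a row does not reach only later rows make up. A row lasts 1/8 s, in which the tool goes at most 62.5 mm and 10.7 degrees, less where a joint would pass 70% of its speed; a pose out of reach is approached as far as the arm can. A call with a gripper value outside its range is refused whole. OPENING is the closure in counts, from 0 (fully open) to 255 (shut), set as the call begins (- or left out, the last holds). The fingers move at their own pace and stop on an object; FORCE is the grip in N (left out, the last holds). Time passes only in rows, so rows that repeat a pose let the fingers close. It gives the time, the measured TCP pose, the force and the opening at its end, in the units of the state.
- state(): the state, without advancing time (a new reading comes with each control period).
- camera(name): name is "scene" or "side" or "wrist"; returns (picture, depth): 480x640x3 uint8, blue, green, red; 480x640 float32, mm along the optical axis (not along the pixel's ray), 0 where there is no reading.
- camera_model(name): a dict with "camera_matrix" (3x3 intrinsics, pixels), "R" (3x3) and "t" (3): a world point X has camera coordinates R X + t. Camera axes: x right, y down, z forward; pixel columns grow to the right and rows downward; lengths in mm; the calibration is good to about 2 mm. A picture is of the moment at which its call begins: read the wrist's pose just before it. camera_model takes no time and is no camera call; for the wrist camera it gives the pose at the moment of the call.
- sign_off(): hands the job in, once; it reports no verdict.
The state is a dict: "time": time; "qpos": joint angles; "dq": joint speeds; "joint_efforts": joint torques, N m; "ee_pos": TCP position; "tcp_rot": TCP orientation; "ft_force": force on the tool from outside, world axes, zero at the start; "torque": the same for the moment, N m; "width": finger opening in mm.
Only numpy, scipy, OpenCV 4.12 (cv2) and the standard library are available. Lean on these libraries where they do the work, as an engineer would, in place of code of your own. Each camera call takes 0.05 s, during which the arm holds its last target.

### The job

On the workbench stands a low two-bay wooden rack with one latch bar that pivots on the pin between the bays and is now swung open towards you. Lift the bar, swing it over the lip of the keeper at the outer end of the bay in which the tall screw jar stands (not the bay with the low tin), and let it drop fully home in that keeper's notch. Leave the jar standing where it is and let go of the bar.

Things in the scene. Friction and masses are not known exactly. Their poses are not given: they have to be found in the camera images.
- rack: Low fixed wooden rack with two bays, 175 x 390 mm, walls 60 to 80 mm high. Origin: on the bench top below the upright pivot pin (162 mm high) at the middle of the open front. x points into the bays, y to the robot's left along the front (turned up to 10 degrees), z up. Bays: one on the +y, one on the -y side. The latch bar stays level and turns about the pin; latched, it lies along rack +y or -y.
- latch_grip (a point): Centre of the grip block on the latch bar, 115 mm from the pin axis: 34 mm along the bar, 16 across, its top 14 mm above this point. Bar 16 mm thick, 192 mm long. At rest, open or home in a notch, this point is 104 mm above the bench. The bar lifts up to 55 mm; 25 mm clears a lip; it falls by its weight (0.23 kg) and turns freely. It starts within 30 degrees of straight out. x points to the pin.
- keeper_left (a point): Middle of the notch floor of the keeper at the rack's left outer front corner (rack x = 0, y = +171 mm, 65 mm above the bench): a forked steel notch 20 mm long along y, 28 mm wide at the floor, flaring upwards. Its lip on the robot's side tops out 85 mm above the bench, the taller stop on the bay side 100 mm. The latched bar lies along the line from the pin through this point.
- keeper_right (a point): Middle of the notch floor of the keeper at the rack's right outer front corner (rack x = 0, y = -171 mm, 65 mm above the bench): a forked steel notch 20 mm long along y, 28 mm wide at the floor, flaring upwards. Its lip on the robot's side tops out 85 mm above the bench, the taller stop on the bay side 100 mm. The latched bar lies along the line from the pin through this point.
- screw_jar: Clear round jar of screws with a red lid, 66 mm across, 86 mm high, standing upright and loose in one of the two bays about 75 mm behind the front line. Origin: centre of its underside. The other bay holds a low round tin, 69 mm across and 36 mm high.
Not all that is in view belongs to the job. Of the things that look like the screw_jar, the smallest one is meant.

How it is judged:
By the outcome, as a careful person would: the job done as asked, in the order asked, and still so for the second after the job is handed in, with the robot touching nothing.
It also fails if it takes over 45 s, if anything falls off the work surface, if the arm or the gripper's body presses on something with over 40 N, if the wrist force passes 120 N, or if a joint passes its speed limit or range.

## Working session

There is one attempt and no reset: what is moved stays moved. The work goes in short steps, Python scripts to look and compute and a shell command to move; the robot and the scene stay as the last step left them, time stands still between calls to the robot, and variables do not carry over. Pictures are saved under pics/ and viewed, and the job is handed in when it is done.

```bash
mkdir -p pics; ls
cat > h.py <<'E'
import numpy as np,cv2
from cell import state,camera,camera_model
def snap(n,f):
    m=camera_model(n);p,d=camera(n)
    cv2.imwrite('pics/'+f+'.png',p);np.savez('pics/'+f+'.npz',d=d,K=np.array(m['camera_matrix']),R=np.array(m['R']),t=np.array(m['t']),p=p)
def load(f):return np.load('pics/'+f+'.npz')
def cloud(f):
    z=load(f);d=z['d'].astype(float);v,u=np.mgrid[:480,:640]
    K=z['K'];c=np.stack([(u-K[0,2])/K[0,0]*d,(v-K[1,2])/K[1,1]*d,d],-1)
    w=(c-z['t'].reshape(3))@z['R'];w[d<=0]=np.nan
    return w,z['p']
E
python3 - <<'E'
from h import *
print(state())
snap('scene','s1');snap('side','d1');snap('wrist','w1')
E
```

```text
pics
{'time': 0.0, 'qpos': array([-1.21018025,  0.41194065, -0.01272557,  1.5970344 ,  0.00560483,
        1.13431313, -0.08215888]), 'dq': array([-1.07069083e-03,  3.26399133e-04,  2.06551306e-03,  4.59822603e-04,
        1.08189262e-03, -1.47922914e-05,  1.51609840e-03]), 'joint_efforts': array([ 6.34270564e-04, -6.00638008e+01,  6.82187229e-01, -2.99399757e+01,
        1.38087000e-02,  1.06102924e-02,  1.72952161e-05]), 'ee_pos': array([259.69663772, 567.94419928, 230.4315634 ]), 'tcp_rot': array([-1.57091294,  0.00165576,  1.14206034]), 'ft_force': array([-0.25015217,  0.1193765 , -0.81512529]), 'torque': array([ 0.00281105,  0.00925052, -0.01010766]), 'width': 85.38112662834627}
```

View pics/s1.png

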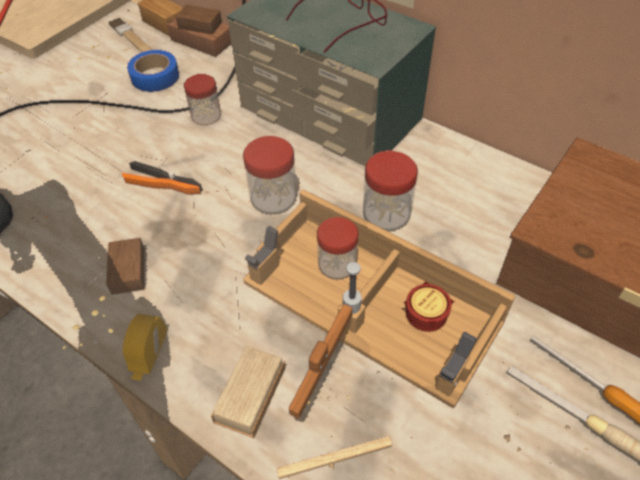

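View pics/d1.png

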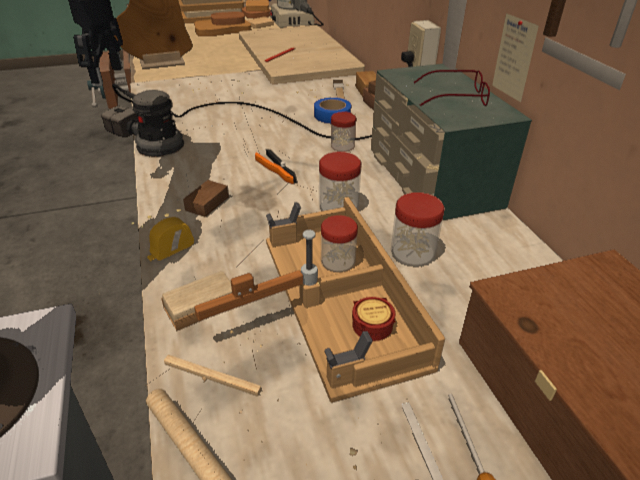

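View pics/w1.png

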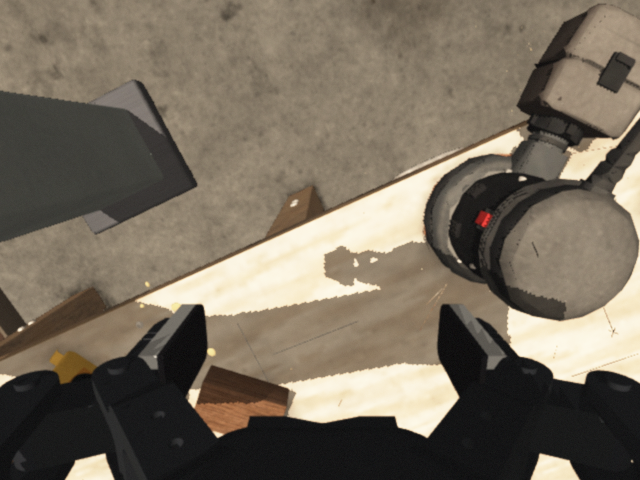

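Scene picture: the rack holds a jar at (337,247) in one bay and a tin at (428,306) in the other. The bar points out towards (300,405), with its grip block at (318,355). Jar lookalikes are (270,172), (390,188) and (200,98), all outside the rack. Next I'll measure these.

Run:
```python
from h import *
for f,pts in (('s1',dict(lidBay=(337,232),lidA=(270,152),lidB=(390,170),lidC=(200,85),tin=(428,303),pin=(353,268),grip=(319,350),barend=(300,402),keepL=(268,240),keepR=(460,355))),('d1',dict(lidBay=(339,229),lidA=(340,163),lidB=(419,209),lidC=(343,119),pin=(309,234),grip=(243,281),tin=(374,310),kL=(287,218),kR=(348,355)))):
    w,p=cloud(f)
    for n,(u,v) in pts.items(): print(f,n,np.round(np.nanmedian(w[v-2:v+3,u-2:u+3].reshape(-1,3),0),0))
    hsv=cv2.cvtColor(p,cv2.COLOR_BGR2HSV)
    red=(((hsv[...,0]<6)|(hsv[...,0]>172))&(hsv[...,1]>140)).astype(np.uint8)
    n,l,s,c=cv2.connectedComponentsWithStats(red)
    for i in range(1,n):
        if s[i,4]>150:
            q=w[(l==i)];q=q[~np.isnan(q[:,0])]
            zt=np.percentile(q[:,2],95);top=q[q[:,2]>zt-4]
            (cx,cy),r=cv2.minEnclosingCircle(top[:,:2].astype(np.float32))
            print(f,'red',np.round(c[i]),s[i,4],'top',round(zt),'c',round(cx),round(cy),'dia',round(2*r))
    c2=p[200:440,220:500] if f=='s1' else p[190:410,150:450]
    cv2.imwrite(f'pics/c{f}.png',cv2.resize(c2,None,fx=2.5,fy=2.4,interpolation=cv2.INTER_CUBIC))
```

```text
s1 lidBay [622. 109. 102.]
s1 lidA [694. 300. 116.]
s1 lidB [773. 108. 116.]
s1 lidC [789. 562.  86.]
s1 tin [622. -61.  51.]
s1 pin [541.  26. 162.]
s1 grip [431.   5. 118.]
s1 barend [369. -10.  88.]
s1 keepL [559. 199.  81.]
s1 keepR [ 561. -144.   67.]
s1 red [199.  86.] 530 top 88 c 792 566 dia 64
s1 red [268. 156.] 1564 top 118 c 689 300 dia 88
s1 red [391. 173.] 1783 top 118 c 777 109 dia 89
s1 red [337. 235.] 1151 top 104 c 621 109 dia 66
s1 red [426. 314.] 648 top 53 c 622 -61 dia 75
d1 lidBay [621.  96. 100.]
d1 lidA [692. 295. 113.]
d1 lidB [774.  94. 113.]
d1 lidC [791. 555.  83.]
d1 pin [544.  22. 160.]
d1 grip [432.  -3. 114.]
d1 tin [628. -60.  49.]
d1 kL [555. 205.  61.]
d1 kR [ 552. -143.   63.]
d1 red [466.  86.] 301 top 251 c 1010 313 dia 113
d1 red [343. 119.] 318 top 85 c 797 564 dia 72
d1 red [340. 166.] 976 top 115 c 693 300 dia 89
d1 red [419. 210.] 1374 top 115 c 781 105 dia 89
d1 red [339. 229.] 807 top 101 c 625 104 dia 67
d1 red [373. 323.] 700 top 50 c 625 -63 dia 75
```

View pics/cs1.png

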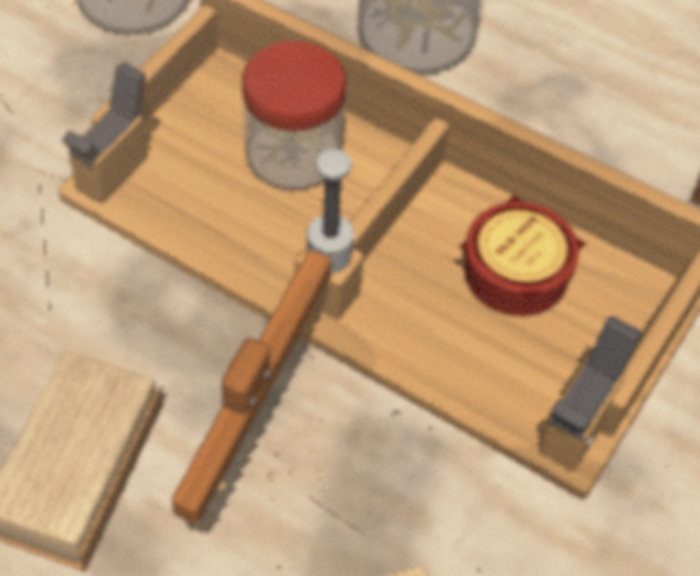

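View pics/cd1.png

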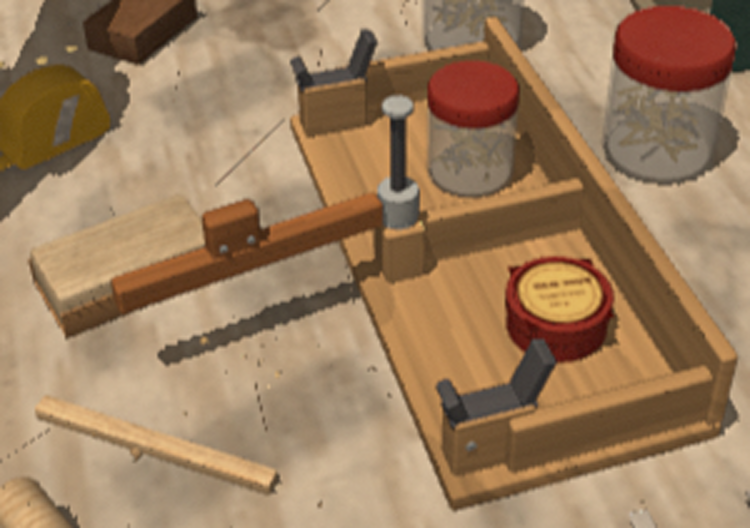

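Close crops: the in-bay jar is 66 mm across with its lid at about 102 mm (bay floor + 86), so it is the one meant and the target is the left (+y) keeper. Next I'll fit the pin, bar and keepers more precisely.

Run:
```python
from h import *
for f in ('s1','d1'):
    w,p=cloud(f);q=w.reshape(-1,3);b=p.reshape(-1,3).astype(int)
    hsv=cv2.cvtColor(p,cv2.COLOR_BGR2HSV).reshape(-1,3)
    ok=~np.isnan(q[:,0])
    def sel(lo,hi,m=True): return ok&(q>lo).all(1)&(q<hi).all(1)&m
    # pin cap
    s=q[sel([500,-20,154],[590,70,170])];print(f,'cap',len(s),s.mean(0).round(1))
    # bar top z 93..? & block top
    s=q[sel([330,-80,113],[500,80,124])];print('block top',len(s),s.mean(0).round(1),np.median(s[:,2]), np.round(s.min(0)),np.round(s.max(0)))
    if len(s)>3: print(cv2.minAreaRect(s[:,:2].astype(np.float32)))
    s=q[sel([330,-80,70],[515,80,108])]
    print('bar zpct',np.percentile(s[:,2],[5,25,50,75,95]).round(1))
    top=s[s[:,2]>np.percentile(s[:,2],90)-6]
    vx,vy,x0,y0=cv2.fitLine(top[:,:2].astype(np.float32),cv2.DIST_HUBER,0,.01,.01).ravel();print('bar dir',np.degrees(np.arctan2(vy,vx)),x0,y0,len(top))
    dark=(b.max(1)<115)&(hsv[:,1]<80)
    for n,lo,hi in (('L',[510,165,55],[620,240,110]),('R',[510,-190,55],[620,-110,110])):
        m=sel(lo,hi,dark);s=q[m]
        print(n,len(s),np.round(s.min(0)),np.round(s.max(0)))
        fl=s[(s[:,2]<69)];print(' floor',len(fl),fl.mean(0).round(1),fl.min(0).round(),fl.max(0).round())
        hi_=s[s[:,2]>90];print(' stop',len(hi_),hi_.mean(0).round(1) if len(hi_) else '')
        lip=s[(s[:,2]>72)&(s[:,0]<np.median(fl[:,0]))];print(' lip',len(lip),lip.mean(0).round(1) if len(lip) else '')
    # rack rear wall top edge z~80?
    s=q[sel([640,-180,70],[760,240,90])];
    print('rear',len(s)); 
    if len(s)>50:
        vx,vy,x0,y0=cv2.fitLine(s[:,:2].astype(np.float32),cv2.DIST_HUBER,0,.01,.01).ravel();print('rear dir',np.degrees(np.arctan2(vy,vx)),x0,y0,np.median(s[:,2]))
```

```text
s1 cap 147 [540.1  26.3 161.4]
block top 274 [426.8   4.6 117.2] 117.28806568684026 [411.  -5. 113.] [445.  14. 121.]
((427.5821228027344, 5.322079181671143), (33.6446647644043, 16.37532615661621), 11.061295509338379)
bar zpct [73.9 85.2 87.1 88.6 97.8]
bar dir 10.6152115 426.9308 3.7776587 1106
L 408 [510. 187.  63.] [572. 207. 101.]
 floor 149 [538.4 197.1  65.4] [511. 188.  63.] [564. 207.  69.]
 stop 83 [565.7 196.2  96. ]
 lip 39 [513.4 191.8  80. ]
R 688 [ 514. -154.   61.] [ 580. -134.  102.]
 floor 269 [ 545.3 -143.7   65.3] [ 518. -153.   61.] [ 563. -135.   69.]
 stop 132 [ 572.  -144.4   96.3]
 lip 107 [ 518.4 -145.4   82.1]
rear 2850
rear dir -88.376045 679.35565 22.279379 78.8740788951877
d1 cap 101 [543.2  22.5 158.8]
block top 146 [430.9   1.1 115.1] 114.98972099789177 [415.  -9. 113.] [448.  13. 118.]
((430.458740234375, 2.3679380416870117), (32.60410690307617, 16.615461349487305), 13.62685775756836)
bar zpct [ 71.6  78.2  84.2  86.  101.6]
bar dir 8.1337385 431.20023 -4.3059955 217
L 288 [511. 182.  57.] [576. 213.  98.]
 floor 110 [540.5 194.9  63.5] [514. 184.  57.] [566. 213.  69.]
 stop 44 [569.6 193.3  94.4]
 lip 42 [515.7 190.9  79.6]
R 630 [ 518. -158.   61.] [ 582. -135.  100.]
 floor 271 [ 547.9 -146.6   63.6] [ 521. -157.   61.] [ 573. -135.   69.]
 stop 104 [ 575.9 -147.4   95.2]
 lip 94 [ 522.2 -150.1   79.8]
rear 1864
rear dir -88.40503 683.28815 -5.1374235 77.0935809959958
```

Fused over both cameras:

| Item | Value |
|---|---|
| Pin | (542, 25) |
| Rack yaw | +1.4° |
| Grip block | (429, 4), 115 mm from the pin as given |
| Bar axis | 10.5° |
| Left keeper floor | (539.5, 196, 65) |
| Latched grip | ≈ (539, 140), a turn of −99° |

I'll keep the fingers only half open, because fully open they would come close to the jar at the end. I move above the grip first.

```bash
python3 -m creep '[[[1.5,-5,0,3],[3.2,-10.5,0,7],[4.9,-16.2,0,11],[6.6,-22,0,14],[8.3,-27.7,0,18],[10,-33.4,0,21],[11.7,-39,0,25],[13.4,-44.7,-1,28],[15,-50,-2,31],[16.3,-54.2,-3,34],[16.9,-56.4,-4,35],[16.9,-56.4,-5,35]]]' 120 40
python3 - <<'E'
from h import *
s=state();print(s['time'],s['ee_pos'],np.degrees(s['tcp_rot']),s['width'],s['ft_force'],s['qpos'].round(2))
snap('wrist','w2')
E
```

```text
time: 1.65
ee_pos: [428.9, 2.5, 180.3]
tcp_rot: [-1.571, 0.002, 1.749]
ft_force: [-0.2, 0.5, 0.2]
width: 45.0
1.65 [428.87757038   2.46835632 180.26525629] [-9.00108200e+01  9.04488158e-02  1.00230358e+02] 45.02056784570556 [-0.15731814  0.54004405  0.1796376 ] [-0.42  0.13  0.33  2.13 -0.05  0.89  1.69]
```

View pics/w2.png

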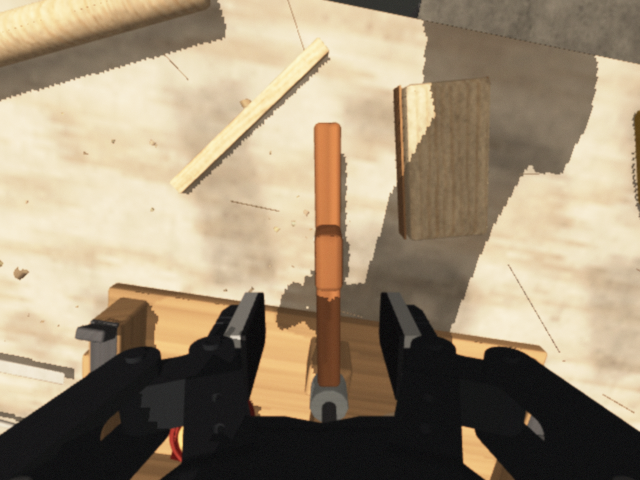

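Wrist view: the bar runs straight up the picture at column ~328, with the block at (328,258), so the yaw is aligned. The fingers straddle the bar, centred around column 323. I'll check the block's position with wrist depth.

Run:
```python
from h import *
w,p=cloud('w2')
q=w[120:295,300:350].reshape(-1,3);q=q[~np.isnan(q[:,0])]
b=q[(q[:,2]>112)&(q[:,2]<125)];print(len(b),np.median(b,0),cv2.minAreaRect(b[:,:2].astype(np.float32)))
b=q[(q[:,2]>82)&(q[:,2]<112)];print(len(b),np.percentile(b[:,2],[5,50,95]),cv2.minAreaRect(b[:,:2].astype(np.float32)))
c=w[375:400,310:345].reshape(-1,3);print(np.nanmedian(c,0))
```

```text
1588 [427.80741491   5.16324208 117.6787797 ] ((429.64825439453125, 5.6408772468566895), (34.25534439086914, 15.891404151916504), 9.973509788513184)
2995 [86.01812913 87.92091142 97.72510753] ((407.21026611328125, 1.2915878295898438), (107.43848419189453, 16.058086395263672), 10.77320671081543)
[531.45846207  23.34293132  87.9330983 ]
```

```bash
python3 -m creep '[[[0,0.25,-2.5,0.2],[0.05,0.25,-5,0.2],[0.05,0.25,-7,0.2],[0.05,0.25,-8.3,0.2],[0.05,0.25,-8.9,0.2],[0.05,0.25,-8.9,0.2]]]' ; python3 -m creep '[[[0,0,0,0],[0,0,0,0],[0,0,0,0],[0,0,0,0],[0,0,0,0],[0,0,0,0]]]' 255 40
```

```text
time: 2.45
ee_pos: [428.4, 6.6, 90.1]
tcp_rot: [-1.569, 0.001, 1.755]
ft_force: [0.3, -0.5, 0.6]
width: 45.3
time: 3.2
ee_pos: [428.7, 6.5, 90.2]
tcp_rot: [-1.569, 0.001, 1.755]
ft_force: [-0.8, 0.5, 2.5]
width: 15.3
```

Gripped at 15.3 mm (the block is 16). Now I lift 33 mm.

```bash
python3 -m creep '[[[0,0,0.6,0],[0,0,1.4,0],[0,0,2.3,0],[0,0,3.0,0],[0,0,3.4,0],[0,0,3.4,0]]]'
python3 - <<'E'
from h import *
snap('side','d3')
a0=np.degrees(np.arctan2(5.3-25,429.3-542))
for k in range(0,15):
    a=np.radians(a0-7.08*k);c=np.array([542+115*np.cos(a),25+115*np.sin(a)])-[429,5.5]
    print(k,(c/10).round(2),round(-7.08*k,1))
E
```

```text
time: 3.95
ee_pos: [428.8, 6.6, 124.5]
tcp_rot: [-1.57, 0.001, 1.755]
ft_force: [3.4, 0.7, -2.3]
width: 15.5
0 [-0.03 -0.03] -0.0
1 [-0.19  1.38] -7.1
2 [-0.17  2.8 ] -14.2
3 [0.02 4.21] -21.2
4 [0.39 5.58] -28.3
5 [0.92 6.9 ] -35.4
6 [1.61 8.14] -42.5
7 [2.44 9.29] -49.6
8 [ 3.42 10.32] -56.6
9 [ 4.51 11.23] -63.7
10 [ 5.7 12. ] -70.8
11 [ 6.99 12.61] -77.9
12 [ 8.33 13.06] -85.0
13 [ 9.72 13.34] -92.0
14 [11.14 13.45] -99.1
```

View pics/d3.png

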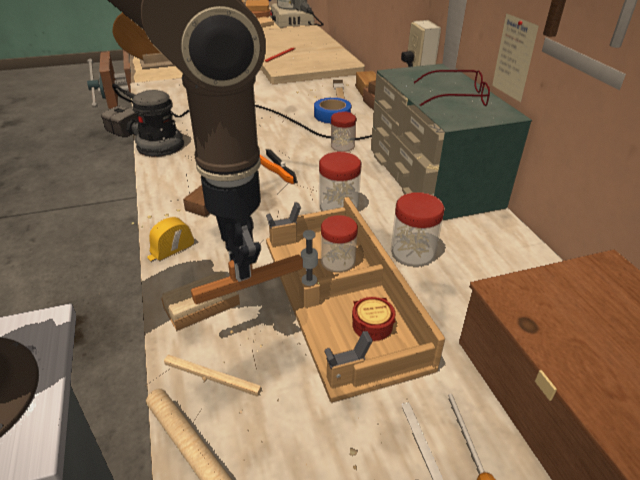

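Side view: the bar has risen level on the pin (collar now at (309,258)), with the grip held near (243,270). I'll swing half way and check the forces.

```bash
python3 -m creep '[[[-0.16,1.4,0,-7.1],[-0.14,2.83,0,-14.2],[0.05,4.24,0,-21.2],[0.42,5.61,0,-28.3],[0.95,6.93,0,-35.4],[1.64,8.17,0,-42.5],[2.47,9.32,0,-49.6],[2.47,9.32,0,-49.6]]]'
python3 - <<'E'
from h import *
s=state();print(s['qpos'].round(2),s['torque'])
snap('scene','s4')
E
```

```text
time: 5.0
ee_pos: [452.6, 100.0, 123.6]
tcp_rot: [-1.569, 0.004, 0.891]
ft_force: [-0.2, 1.0, -2.6]
width: 15.6
[-0.69  0.29  0.43  2.11 -0.17  0.78  0.75] [0.51215244 0.04456991 0.19847715]
```

View pics/s4.png

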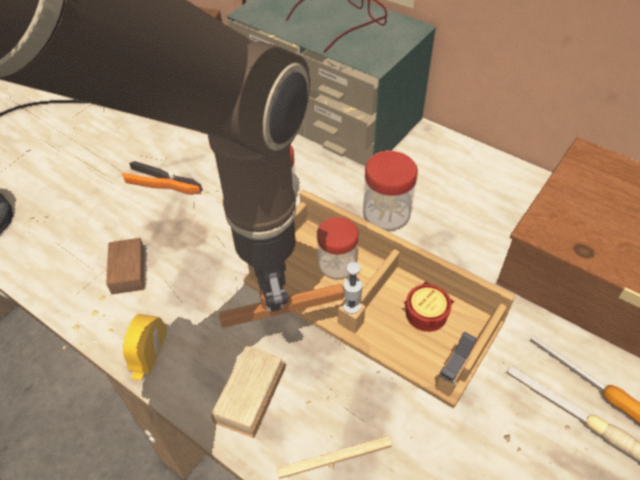

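Scene view: the bar is half way round, from the pin at (352,290) to its tip at (225,318), and the forces are low. I finish the arc.

```bash
python3 -m creep '[[[0.98,1.03,0,-7.1],[2.07,1.94,0,-14.2],[3.26,2.71,0,-21.2],[4.55,3.32,0,-28.3],[5.89,3.77,0,-35.4],[7.28,4.05,0,-42.5],[8.7,4.16,0,-49.6],[8.7,4.16,0,-49.6],[8.7,4.16,0,-49.6]]]'
python3 - <<'E'
from h import *
snap('scene','s5');snap('side','d5');snap('wrist','w5')
a,b=cv2.imread('pics/s5.png'),cv2.imread('pics/d5.png')
cv2.imwrite('pics/m5.png',np.hstack([cv2.resize(a[170:420,190:440],(400,400)),cv2.resize(b[150:350,220:420],(400,400))]))
E
```

```text
time: 6.18
ee_pos: [538.9, 142.8, 123.4]
tcp_rot: [-1.566, 0.004, 0.031]
ft_force: [1.2, 6.2, -2.6]
width: 15.2
```

View pics/m5.png

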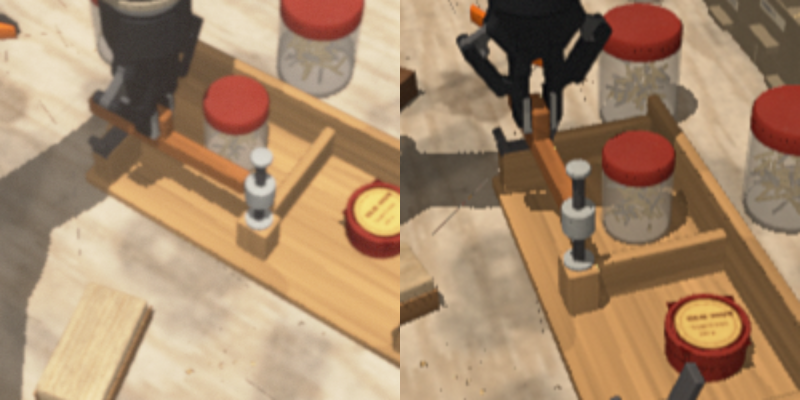

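View pics/w5.png

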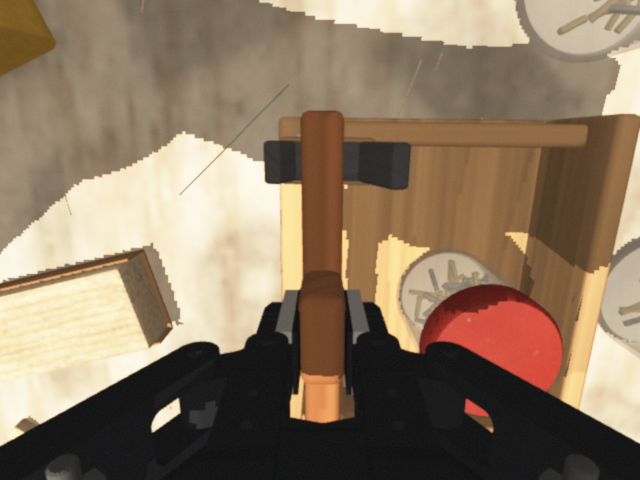

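Run:
```python
from h import *
w,p=cloud('w5')
for v in (150,160,172,180):
    r=w[v,255:420];ok=r[:,2]>50
    print(v,[(u+255,round(r[u,0]),round(r[u,1]),round(r[u,2])) for u in range(0,165,7)])
q=w[112:270,290:355].reshape(-1,3);b=q[(q[:,2]>113)&(q[:,2]<135)];print(len(b),np.median(b[:,2]),cv2.minAreaRect(b[:,:2].astype(np.float32)))
```

```text
150 [(255, 492, 200, -1), (262, 497, 201, 0), (269, 512, 203, 83), (276, 516, 203, 84), (283, 519, 203, 80), (290, 521, 203, 73), (297, 524, 203, 65), (304, 530, 205, 119), (311, 533, 205, 119), (318, 535, 205, 121), (325, 538, 205, 120), (332, 541, 205, 119), (339, 543, 205, 118), (346, 549, 204, 65), (353, 552, 204, 65), (360, 556, 204, 69), (367, 558, 205, 78), (374, 561, 205, 85), (381, 563, 205, 90), (388, 565, 205, 97), (395, 567, 205, 100), (402, 570, 206, 99), (409, 574, 206, 97), (416, 596, 204, 16)]
160 [(255, 492, 194, 0), (262, 497, 194, 0), (269, 513, 199, 84), (276, 516, 199, 84), (283, 519, 199, 80), (290, 521, 199, 73), (297, 524, 198, 67), (304, 530, 201, 119), (311, 533, 201, 119), (318, 536, 201, 119), (325, 538, 201, 119), (332, 541, 202, 120), (339, 543, 202, 120), (346, 549, 199, 65), (353, 553, 199, 65), (360, 556, 200, 71), (367, 558, 200, 78), (374, 561, 200, 85), (381, 563, 201, 90), (388, 565, 201, 97), (395, 568, 201, 101), (402, 571, 201, 99), (409, 574, 201, 97), (416, 596, 198, 16)]
172 [(255, 492, 186, 0), (262, 496, 186, -1), (269, 512, 193, 83), (276, 516, 194, 85), (283, 519, 193, 81), (290, 522, 193, 75), (297, 524, 192, 64), (304, 530, 197, 120), (311, 533, 197, 120), (318, 536, 197, 121), (325, 538, 197, 119), (332, 541, 197, 120), (339, 544, 197, 120), (346, 549, 193, 66), (353, 553, 193, 65), (360, 556, 194, 71), (367, 559, 194, 79), (374, 561, 195, 85), (381, 563, 196, 93), (388, 565, 196, 98), (395, 568, 196, 100), (402, 571, 196, 99), (409, 592, 190, 16), (416, 597, 191, 17)]Traceback (most recent call last):
  File "<stdin>", line 5, in <module>
ValueError: cannot convert float NaN to integer
```

Wrist depth: the notch floor spans x = 525 to 553 and the bar spans 529 to 545.5, so it is inside the notch and both prongs are clear. I lower it with a 1 mm nudge towards centre.

```bash
python3 -m creep '[[[0.1,-0.1,-0.5,-0.4],[0.1,-0.1,-1.2,-0.4],[0.1,-0.1,-1.9,-0.4],[0.1,-0.1,-2.6,-0.4],[0.1,-0.1,-3.1,-0.4],[0.1,-0.1,-3.2,-0.4],[0.1,-0.1,-3.2,-0.4]]]'
```

```text
time: 7.2
ee_pos: [539.5, 142.9, 91.4]
tcp_rot: [-1.564, 0.004, 0.027]
ft_force: [-0.4, 6.3, 1.5]
width: 15.3
```

Low forces. I release with a small opening to stay clear of the jar.

```bash
python3 -m creep '[[[0,0,0,0],[0,0,0,0],[0,0,0,0],[0,0,0,0]]]' 145; python3 -m creep '[[[0,0,1,0],[0,0,3,0],[0,0,6,0],[0,0,10,0],[0,0,13,0],[0,0,15,0],[0,0,15,0],[0,0,15,0]]]'
python3 - <<'E'
from h import *
snap('scene','s6');snap('side','d6');snap('wrist','w6')
a,b=cv2.imread('pics/s6.png'),cv2.imread('pics/d6.png')
cv2.imwrite('pics/m6.png',np.hstack([cv2.resize(a[170:420,190:440],(400,400)),cv2.resize(b[150:350,220:420],(400,400))]))
w,p=cloud('w6')
q=w.reshape(-1,3);q=q[~np.isnan(q[:,0])]
def box(lo,hi): return q[(q>lo).all(1)&(q<hi).all(1)]
b=box([520,125,105],[560,160,130]);print('block',len(b),np.median(b[:,2]) if len(b) else 0, cv2.minAreaRect(b[:,:2].astype(np.float32)))
b=box([528,165,75],[550,215,104]);print('bar',len(b),np.percentile(b[:,2],[5,50,95]),cv2.minAreaRect(b[:,:2].astype(np.float32)))
for f in('s6','d6'):
    w,_=cloud(f);q=w.reshape(-1,3);q=q[~np.isnan(q[:,0])]
    for n,bb in(('block',box([520,110,108],[556,165,135])),('bar',box([525,160,75],[550,222,104])),('lid',box([585,60,92],[660,145,112]))):
        print(f,n,len(bb),np.median(bb,0).round(1) if len(bb) else '')
E
```

```text
time: 7.7
ee_pos: [539.5, 142.5, 91.4]
tcp_rot: [-1.565, 0.004, 0.026]
ft_force: [0.1, -0.6, 0.8]
width: 36.5
time: 8.7
ee_pos: [539.0, 142.5, 240.9]
tcp_rot: [-1.565, 0.005, 0.027]
ft_force: [0.0, -0.3, -0.5]
width: 36.9
block 1031 117.54055768224974 ((539.1549682617188, 142.31741333007812), (15.806334495544434, 33.639034271240234), 1.5693752765655518)
bar 1450 [85.69987475 87.83347983 89.18207445] ((538.0863037109375, 190.11361694335938), (15.92150592803955, 50.02130889892578), 1.1143505573272705)
s6 block 241 [535.7 139.7 116.5]
s6 bar 385 [533.  189.9  86.8]
s6 lid 1181 [617.6 106.5 101.8]
d6 block 124 [539.  134.  114.6]
d6 bar 111 [534.4 194.7  84.5]
d6 lid 725 [622.3 100.8  99.1]
```

View pics/m6.png

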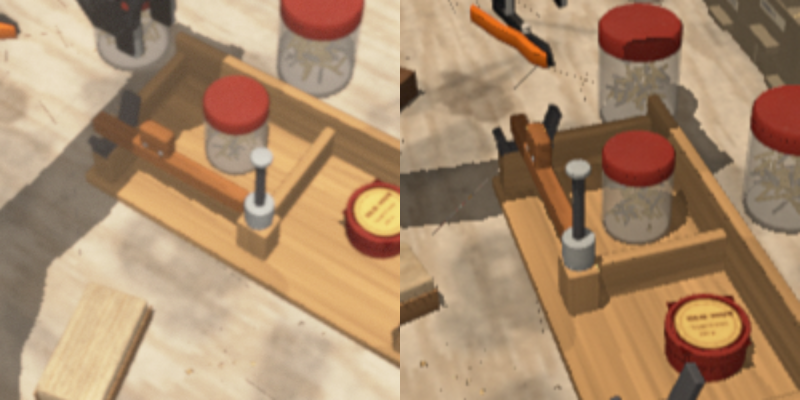

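View pics/w6.png

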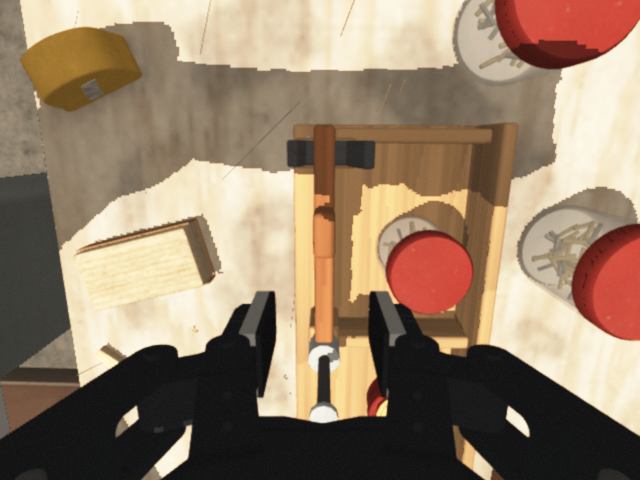

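The bar lies in the left keeper (wrist view: bar at column 324, keeper at (330,153)) with its collar down on the pin block. The block top reads 117.5 mm against 117.7 mm at rest before, the jar still stands in its bay, and the gripper is clear.

Run:
```python
from cell import sign_off
print(sign_off())
```

```text
the job is handed in; nothing more can be done
None
```

The latch bar is home in the left (+y) keeper's notch, the bay with the 66 mm screw jar, and I handed the job in at about 9 s. I gripped the block, lifted the bar 33–34 mm, swung it about 99° over the lip, lowered it, released it and backed off 150 mm.

**Last checks:**
- **Bar height:** the block top is at 117.5 mm, against 117.7 mm when the bar was resting open, so it has dropped fully.
- **Bar direction:** it lies at 1.1–1.6°, in line with the rack's yaw of about 1.4°.
- **Jar:** still upright; its lid reads within about 5 mm of the first look. The two readings were taken by slightly different methods, and nothing touched the jar.
- **Forces:** readings at the end of each move stayed under about 7 N, and the gripper touches nothing.

The scene and side cameras disagreed with each other by 3–8 mm. I averaged them for the plan and used the wrist camera for the close checks.

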